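# Raise the refill flag of the empty pastry tray

## Robot

A 6-joint arm with a two-finger parallel gripper is mounted at the origin on the work surface. World frame = base frame: x ahead of the robot, y to its left, z up, the work surface at z = 0. Lengths are in m, angles in degrees, forces in N, time in s.
With the tool pointing down it reaches from about 0.4 to 0.825 m from the base axis. Payload 7 kg.
Tool frame: the origin (TCP) lies on the front face of the gripper's body, between the roots of the fingers; the fingertips stand 66 mm ahead of it and the grasp point (between the pads) lies 47 mm ahead of it; z points along the fingers, y is the line along which they close (so a half turn about z gives the same grasp; the last joint's range is limited). The gripper opens to 88 mm and grips with 3 to 60 N. Pads are 19 mm wide; open, the fingers measure 130 mm over their backs; the gripper's body (78 mm by 193 mm) begins 47 mm behind the grasp point.
Start: joints at [90.934, 20.546, 0.682, 0, -70.136, -16.507], TCP at [0.181, 0.65, 0.292] pointing down, gripper open.
Joint ranges: [-176.03, 176.03], [-82.01, 121.73], [-58.28, 71.71], [-173.87, 95.51], [-174.79, -0.11], [-173.66, 173.66]. Speed limits (degrees/s): [136.94, 136.94, 172.46, 180, 180, 180].

## Interface

Orientations are given as [roll, pitch, yaw] about the fixed x, y, z axes, in that order (R = Rz(yaw) Ry(pitch) Rx(roll)).
In Python, from plant import ctrl gives the robot as it stands.
- The arm moves only by the tool send_rows, never from a script. Its argument "deltas" is a list of rows, each a list of 2 entries, a list of its own where there are three numbers: the shift along the tool's x, y, z each as a share of 800 mm, from -1 to 1, then the turn about the tool's z as a share of 90 degrees, from -1 to 1. A call has exactly 5 rows; each row is the pose to reach, as a shift and turn from the pose commanded when the call began, along the tool's axes at that moment; what a row does not reach only later rows make up. A row lasts 1/12 s, in which the tool goes at most 41.7 mm and 7.16 degrees, less where a joint would pass 70% of its speed; a pose out of reach is approached as far as the arm can. A call with a number of a shift or a turn outside -1 to 1 is refused whole. A call with a gripper value outside its range is refused whole. "gripper" is the opening, from 0 (shut) to 1 (fully open), set as the call begins (left out, the last holds). The fingers move at their own pace and stop on an object; the grip force is fixed at half the most. Time passes only in rows, so rows that repeat a pose let the fingers close, or fill a call up. It gives the time, the measured TCP pose, the force, the opening and the grip force at its end, in the units of the state.
- ctrl.get_obs(): the state, without advancing time (a new reading comes with each control period).
- ctrl.snapshot(name): name is "scene" or "top" or "wrist"; returns a dict with "color" (400x640x3 uint8, red, green, blue), "vertical_fov" (degrees; the focal length in pixels is half the picture's height over the tangent of half this angle, whatever the lens; pixels are square), "cx", "cy" (the principal point, pixels), "k1" (the pictures are not rectified: a ray, as slopes to the right and down, at radius r is drawn at 1 + k1 r^2 times it, then the intrinsics apply), "rvec" (rotation vector, rad) and "tvec" (3), from world to camera coordinates, as OpenCV has them. Camera axes: x right, y down, z forward; pixel columns grow to the right and rows downward; lengths in m; the calibration is good to about 2 mm. A picture is of the moment at which its call begins. There is no depth.
- ctrl.close_job(): hands the job in; it is judged then, once.
Trained networks look in a picture, given as the dict that the camera call returned (one of the last four; its "shot" number tells which), for a name from the list of things; names that differ only in an ending like _2 or _b are one class to them, and where a whole thing is asked for, a point or a joint stands for the part that bears it (a point fixed in the world has none). Each returns a list of dicts, best first, with "conf" (0 to 1); they miss things now and then, are a little off and sometimes report something else, mostly with a low value. They report only what shows in the picture. A call takes as long as a camera call.
- ctrl.boxes_of(picture, thing): "xy" ([column, row] as shares, 0 to 1, of the picture: columns of its width, rows of its height, amid what is visible of it).
- ctrl.cut_out(picture, thing): "pixels" (400x640 bool, what is visible of it) and "xy" ([column, row] as shares, 0 to 1, of the picture: columns of its width, rows of its height, amid what is visible of it).
The state is a dict: "clock": time; "joint_pos": joint angles; "qvel": joint speeds; "tau": joint torques, N m; "tool_pos": TCP position; "orientation": TCP orientation; "force": force on the tool from outside, world axes, zero at the start; "moment": the same for the moment, N m; "opening": finger opening in m; "gripper_force": force on a finger pad.
Only numpy, scipy, OpenCV 4.12 (cv2) and the standard library are available. Lean on these libraries where they do the work, as an engineer would, in place of code of your own. Each camera call takes 0.05 s, during which the arm holds its last target. There are 200 camera calls.

## Task

Each of the three pastry trays on the bakery counter has a seesaw refill flag at its near end. Press down the yellow-topped tab of the flag that belongs to the empty tray until its red disc is fully up, so that the kitchen sees what to refill, then let go. Leave the flags of the croissant and bun trays lying down.

Things in the scene. Friction and masses are not known exactly. Their poses are not given: they have to be found in the camera images.
- refill_tab (a point): Centre of the top of the empty tray's press tab (black plate, yellow top, 66 x 36 x 5 mm), moving with it. Flag down: the tab rises 29 degrees towards the robot; this point is 76 mm above the counter, 43 mm from the pivot. x points level to the flag and tray (tips up with the flag), y along the pivot. Press straight down here; at the stop the tab's top is 42 mm high at that spot, open counter below.
- refill_flag (a joint): Level pivot of the empty tray's seesaw flag, 50 mm above the counter, between dark cheeks 56 mm wide overall, 64 mm high. Rad: 0 = red disc (56 mm across, centre 80 mm beyond the pivot, tray side) lies level 50 mm high; 0.75 = tab at its stop, sloping 14 degrees down to the robot, disc fully up, centre 105 mm high. Stiff: the tab takes about 3 N, and the flag stays where left.
- croissant_flag (a joint): Pivot of the same kind of flag on the tray with three croissants; 0 = lying down, 0.75 = up. To be left down. The three steel trays (200 x 150 x 24 mm, lined with paper) stand side by side on a thin sage-green mat in any order, about 0.23 m apart, each turned up to 6 degrees, its flag on a bracket at its end nearest the robot.
- bun_flag (a joint): Pivot of the same kind of flag on the tray with four round buns; 0 = lying down, 0.75 = up. To be left down.

How it is judged:
By the outcome, as a careful person would: the job done as asked, in the order asked, and still so for the second after the job is handed in, with the robot touching nothing.
It also fails if it takes over 26 s, if anything falls off the work surface, if the arm or the gripper's body presses on something with over 40 N, if the wrist force passes 120 N, or if a joint passes its speed limit or range.

## Working session

There is one attempt and no reset: what is moved stays moved. The work goes in short steps, Python scripts to look and compute and a tool call to move; the robot and the scene stay as the last step left them, time stands still between calls to the robot, and variables do not carry over. Pictures are saved under pics/ and viewed, at most 10 in all, crops included, and the job is handed in when it is done.

Besides the shell and the picture viewer there is one more tool, called after "Call:" by a JSON object that holds its "fn" and its "kwargs". send_rows: Moves the arm, as the interface text tells. Shift numbers are shares of 800 mm and turn numbers shares of 90 degrees, none past 1 either way. Its arguments: {"type":"object","properties":{"deltas":{"type":"array","items":{"type":"array"}},"gripper":{"type":"number"}},"required":["deltas"]}

```bash
mkdir -p pics
cat > h.py <<'E'
import numpy as np, cv2
from plant import ctrl
def ray(p,uv):
    f=200/np.tan(np.radians(p["vertical_fov"])/2)
    d=np.array([(uv[0]-p["cx"])/f,(uv[1]-p["cy"])/f]); s=d.copy()
    for _ in range(20): s=d/(1+p["k1"]*(s@s))
    R=cv2.Rodrigues(np.array(p["rvec"],float))[0]; t=np.array(p["tvec"],float).ravel()
    return -R.T@t, R.T@np.array([s[0],s[1],1])
def at_z(p,uv,z):
    o,d=ray(p,uv); return o+d*(z-o[2])/d[2]
def proj(p,X):
    f=200/np.tan(np.radians(p["vertical_fov"])/2)
    R=cv2.Rodrigues(np.array(p["rvec"],float))[0]; c=R@np.array(X)+np.array(p["tvec"],float).ravel()
    s=c[:2]/c[2]; s=s*(1+p["k1"]*(s@s)); return s*f+[p["cx"],p["cy"]]
E
python3 - <<'E'
from h import *
for n in("scene","top"):
    p=ctrl.snapshot(n); cv2.imwrite(f"pics/{n}1.png",p["color"][:,:,::-1]); print(n,ray(p,(320,200)))
    for th,z in(("refill_tab",.076),("refill_flag",.05),("croissant_flag",.05),("bun_flag",.05)):
        for d in ctrl.boxes_of(p,th)[:3]:
            uv=np.array(d["xy"])*[640,400]; print(th,round(d["conf"],2),uv.round(),at_z(p,uv,z).round(3))
o=ctrl.get_obs(); print({k:o[k] for k in("clock","tool_pos","orientation","force")})
E
```

```text
scene (array([1.43767314, 0.22051593, 0.66689624]), array([-0.84974991, -0.1629989 , -0.50166786]))
refill_tab 0.9 [364. 240.] [0.598 0.164 0.076]
refill_flag 0.68 [363. 239.] [0.557 0.158 0.05 ]
croissant_flag 0.76 [185. 207.] [ 0.507 -0.332  0.05 ]
bun_flag 0.89 [279. 230.] [ 0.561 -0.051  0.05 ]
top (array([0.36028346, 0.02205125, 0.95555956]), array([ 0.20352513, -0.01574457, -0.9789454 ]))
refill_tab 0.73 [244. 193.] [0.574 0.169 0.076]
refill_flag 0.96 [247. 194.] [0.578 0.167 0.05 ]
croissant_flag 0.72 [467. 196.] [ 0.528 -0.318  0.05 ]
bun_flag 0.69 [346. 178.] [ 0.592 -0.055  0.05 ]
{'clock': 0.5, 'tool_pos': array([0.18121427, 0.65015833, 0.29211076]), 'orientation': array([ 1.79994257e+02, -5.04937405e-04, -1.55708873e+01]), 'force': array([-1.03699724, -0.1204052 ,  0.1765424 ])}
```

View pics/scene1.png

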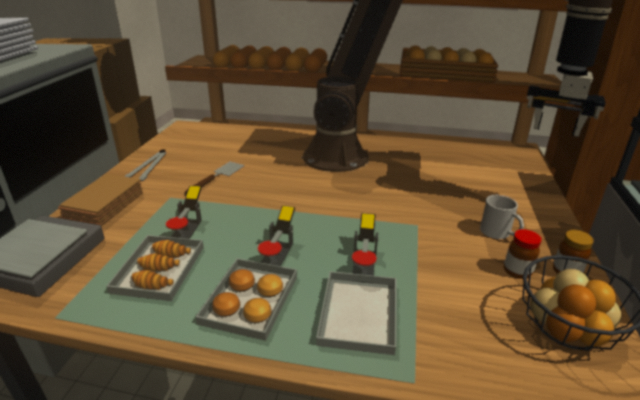

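View pics/top1.png

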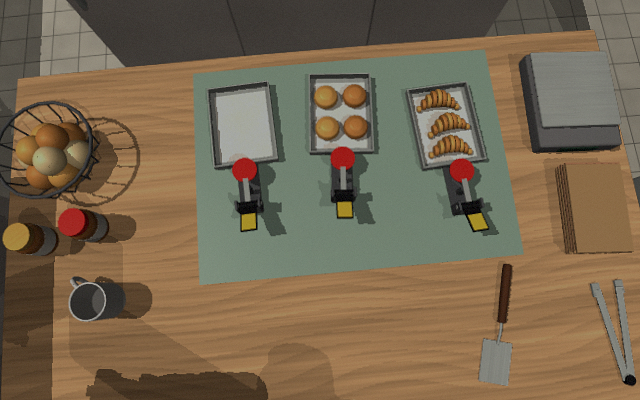

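The empty tray is the left one (+y). Its yellow tab is at about (248,222) and its disc at (245,169) in the top picture; in the scene picture they are at (367,220) and (364,258). Next I'll measure these by colour.

Run:
```python
from h import *
W={"scene":((367,220),(364,258)),"top":((248,222),(245,169))}
rays={}
for n,(ty,dr) in W.items():
    p=ctrl.snapshot(n); hsv=cv2.cvtColor(p["color"],cv2.COLOR_RGB2HSV); H,S,V=cv2.split(hsv)
    for k,c,m in(("tab",ty,(H>20)&(H<36)&(S>150)&(V>90)),("disc",dr,((H<8)|(H>172))&(S>150)&(V>80))):
        q=np.zeros_like(m); q[c[1]-20:c[1]+20,c[0]-20:c[0]+20]=1; m=m&q
        y,x=np.nonzero(m); uv=(x.mean(),y.mean())
        print(n,k,len(x),np.round(uv,1),x.min(),x.max(),y.min(),y.max(),at_z(p,uv,.076 if k=="tab" else .05).round(4))
        rays.setdefault(k,[]).append(ray(p,uv))
        if k=="tab":
            b=cv2.boxPoints(cv2.minAreaRect(np.c_[x,y].astype(np.float32))); print("corners",[at_z(p,u,.082)[:2].round(3).tolist() for u in b])
    for d in ctrl.cut_out(p,"refill_tab")[:1]:
        print("net",np.array(d["xy"])*[640,400],d["pixels"].sum())
for k,r in rays.items():
    A=0;b=0
    for o,d in r:
        d=d/np.linalg.norm(d);P=np.eye(3)-np.outer(d,d);A=A+P;b=b+P@o
    print(k,np.linalg.solve(A,b).round(4))
```

```text
scene tab 204 [367.3 220.5] 361 374 213 228 [0.5118 0.1626 0.076 ]
corners [[0.49, 0.144], [0.483, 0.176], [0.551, 0.182], [0.557, 0.152]]
scene disc 302 [363.8 257.5] 352 375 250 265 [0.6284 0.1683 0.05  ]
net [366.016 239.92 ] 707
top tab 218 [248.4 221.3] 242 255 213 230 [0.5113 0.1635 0.076 ]
corners [[0.529, 0.175], [0.527, 0.148], [0.491, 0.15], [0.493, 0.177]]
top disc 446 [244.  169.1] 232 256 158 181 [0.635  0.1707 0.05  ]
net [245.824 188.52 ] 1182
tab [0.5114 0.163  0.0759]
disc [0.6338 0.1693 0.0542]
```

The triangulated tab is at (0.511, 0.163, 0.076), which matches the given height, and the axis yaw is about 3°. The plan is to move above it with the fingers shut, at the current height.

Call:
{"fn": "send_rows", "kwargs": {"deltas": [[[0.03, 0.025, 0], 0], [[0.07, 0.059, 0], 0], [[0.11, 0.093, 0], 0], [[0.148, 0.126, 0], 0], [[0.186, 0.158, 0], 0]], "gripper": 0}}

```text
clock: 1.12
tool_pos: [0.2913, 0.4867, 0.2923]
orientation: [-180.0, -0.0, -15.5]
force: [1.5, 0.7, 0.6]
opening: 0.0595
gripper_force: 0.0
```

Call:
{"fn": "send_rows", "kwargs": {"deltas": [[[0.037, 0.032, 0], 0], [[0.074, 0.063, 0], 0], [[0.111, 0.095, 0], 0], [[0.148, 0.127, 0], 0], [[0.186, 0.158, 0], 0]]}}

```text
clock: 1.53
tool_pos: [0.4006, 0.325, 0.2927]
orientation: [-179.9, -0.0, -15.5]
force: [1.3, 0.4, 0.0]
opening: 0.0267
gripper_force: 0.0
```

Call:
{"fn": "send_rows", "kwargs": {"deltas": [[[0.037, 0.032, 0], -0.03], [[0.074, 0.063, 0], -0.09], [[0.111, 0.095, 0], -0.15], [[0.15, 0.128, 0], -0.2], [[0.187, 0.16, 0], -0.206]]}}

```text
clock: 1.95
tool_pos: [0.5106, 0.1615, 0.2927]
orientation: [-180.0, -0.1, 3.3]
force: [0.9, 0.9, -0.7]
opening: 0.001
gripper_force: 0.0
```

Call:
{"fn": "send_rows", "kwargs": {"deltas": [[[0, 0, 0], 0], [[0, 0, 0], 0], [[0, 0, 0], 0], [[0, 0, 0], 0], [[0, 0, 0], 0]]}}

```text
clock: 2.37
tool_pos: [0.5093, 0.1643, 0.2923]
orientation: [-180.0, -0.0, 3.1]
force: [-0.6, -0.1, 0.4]
opening: 0.0005
gripper_force: 0.0
```

Call:
{"fn": "send_rows", "kwargs": {"deltas": [[[0.002, 0, 0.03], 0], [[0.002, 0, 0.07], 0], [[0.002, 0, 0.11], 0], [[0.002, 0, 0.145], 0], [[0.002, 0, 0.17], 0]]}}

```text
clock: 2.78
tool_pos: [0.51, 0.164, 0.1539]
orientation: [180.0, 0.1, 3.1]
force: [0.3, -0.5, -0.6]
opening: 0.0006
gripper_force: 0.0
```

Call:
{"fn": "send_rows", "kwargs": {"deltas": [[[0, 0, 0.011], 0], [[0, 0, 0.022], 0], [[0, 0, 0.033], 0], [[0, 0, 0.044], 0], [[0, 0, 0.054], 0]]}}

```text
clock: 3.2
tool_pos: [0.5118, 0.1641, 0.1132]
orientation: [-179.9, -0.1, 3.0]
force: [0.4, 0.6, 4.7]
opening: 0.0003
gripper_force: 2.1
```

Call:
{"fn": "send_rows", "kwargs": {"deltas": [[[0, 0, 0.001], 0], [[0, 0, 0.002], 0], [[0, 0, 0.003], 0], [[0, 0, 0.003], 0], [[0, 0, 0.003], 0]]}}

```text
clock: 3.62
tool_pos: [0.5117, 0.1636, 0.111]
orientation: [-180.0, -0.1, 3.0]
force: [-0.6, 2.2, 1.9]
opening: 0.0005
gripper_force: 1.0
```

Call:
{"fn": "send_rows", "kwargs": {"deltas": [[[0, 0, 0.001], 0], [[0, 0, 0.002], 0], [[0, 0, 0.003], 0], [[0, 0, 0.004], 0], [[0, 0, 0.004], 0]]}}

```text
clock: 4.03
tool_pos: [0.5121, 0.1637, 0.109]
orientation: [-180.0, -0.1, 3.0]
force: [-4.6, 1.5, 17.6]
opening: 0.0002
gripper_force: 8.9
```

Call:
{"fn": "send_rows", "kwargs": {"deltas": [[[0, 0, 0.001], 0], [[0, 0, 0.001], 0], [[0, 0, 0.002], 0], [[0, 0, 0.002], 0], [[0, 0, 0.002], 0]]}}

```text
clock: 4.45
tool_pos: [0.5121, 0.1638, 0.1086]
orientation: [-180.0, -0.2, 3.0]
force: [-10.0, 0.4, 29.4]
opening: 0.0003
gripper_force: 15.7
```

The force has risen to 29 N, so the tab is on its stop. I'll raise the tool straight up and check.

Call:
{"fn": "send_rows", "kwargs": {"deltas": [[[0, 0, -0.004], 0], [[0, 0, -0.014], 0], [[0, 0, -0.03], 0], [[0, 0, -0.06], 0], [[0, 0, -0.1], 0]]}}

```text
clock: 4.87
tool_pos: [0.5098, 0.1622, 0.1845]
orientation: [179.8, 0.3, 2.9]
force: [1.0, 0.5, 0.5]
opening: 0.0007
gripper_force: 0.0
```

Call:
{"fn": "send_rows", "kwargs": {"deltas": [[[-0.02, 0, -0.03], 0], [[-0.04, 0, -0.06], 0], [[-0.06, 0, -0.09], 0], [[-0.08, 0, -0.11], 0], [[-0.08, 0, -0.12], 0]]}}

```text
clock: 5.28
tool_pos: [0.4457, 0.1594, 0.2842]
orientation: [-179.9, -0.1, 3.0]
force: [-0.7, 1.4, -0.1]
opening: 0.0005
gripper_force: 0.0
```

Run:
```python
from h import *
p=ctrl.snapshot("scene"); cv2.imwrite("pics/scene2.png",cv2.resize(p["color"][150:350,100:440,::-1],None,fx=2.2,fy=2.2))
c=np.array([.5114,.163]); a=np.array([np.cos(.053),np.sin(.053)])
for off in(.034,.043):
    for q in(.65,.75):  # disc centre: level 80 beyond pivot, rotated by q
        piv=c+off*a; d=piv+.08*np.cos(q)*a; print(off,q,proj(p,[*d,.05+.08*np.sin(q)]).round(1))
H,S,V=cv2.split(cv2.cvtColor(p["color"],cv2.COLOR_RGB2HSV)); m=((H<8)|(H>172))&(S>150)&(V>80); m[:190]=0;m[290:]=0;m[:,:330]=0;m[:,400:]=0
y,x=np.nonzero(m); print("red",len(x),x.mean(),y.mean()); o=ctrl.get_obs(); print(o["tool_pos"],o["force"])
```

```text
0.034 0.65 [366.  235.2]
0.034 0.75 [366.3 231.7]
0.043 0.65 [365.8 237.5]
0.043 0.75 [366.1 234. ]
red 38 368.9736842105263 232.6578947368421
[0.44717308 0.16007803 0.2849296 ] [1.32983402 0.41988267 2.02935162]
```

View pics/scene2.png

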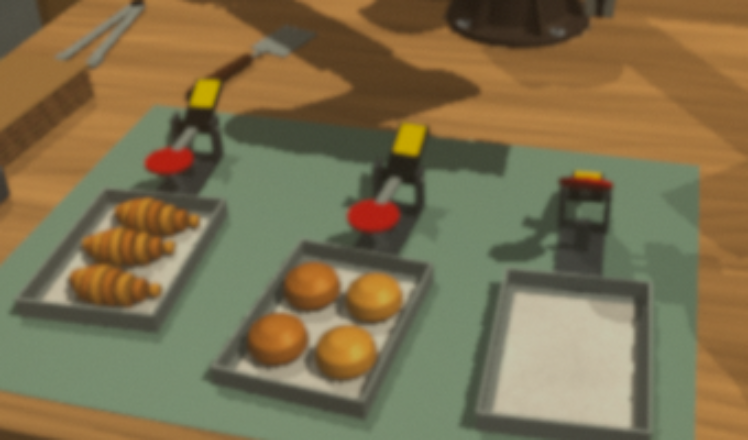

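In this crop, the empty tray's disc stands up nearly edge-on at (586,182), at the row expected for 0.75 rad. The croissant disc (170,162) and bun disc (374,216) still lie flat, and the robot is clear of everything.

```bash
python3 -c "
from plant import ctrl
print(ctrl.close_job())"
```

```text
the job is handed in; nothing more can be done
None
```

I pressed the empty tray's flag to its stop and let go: its red disc is up, the croissant and bun flags are still down, and the job is handed in (verdict not shown).

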